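# Rock the plaster molar free of its clamp

### The job

The plaster molar model (the broad one with four cusps) has jammed in its sliding-jaw clamp. Rock it to one side and then to the other, along the clamp, so that both stiff jaws are pushed back, then draw it straight up and stand it upright on the long cork-lined walnut tray.

Things in the scene. Friction and masses are not known exactly. Their poses are not given: they have to be found in the camera images.
- molar: Plaster molar model, 98 mm high, 0.1 to 0.2 kg; origin: centre of its underside, z up. Foot flange 40 (x) by 22 (y) by 8 mm; stem 32 by 20 mm up to z 70 mm; crown 38 by 20 mm, four round cusps. Pinch its flat +y and -y sides, 20 mm apart, 65 to 90 mm up. Starts upright in a fixed clamp, underside 10 mm above the worktop. The other clamp's canine (round, one point) is not wanted.
- jaw_far (a joint): Slide (m) of the steel jaw at the molar's +x side, away from the robot: 0 = against the stem, up to 0.010 = pushed outward. Needs 14 N and stays where it is left. Both jaws overhang the foot flange, 16 to 38 mm above the underside: a straight pull rises only 8 mm and stops. With each pushed back 4 mm the molar lifts straight out, from where it stood.
- jaw_near (a joint): Same for the jaw at the molar's -x side, towards the robot. The clamp is 128 (x) by 60 by 48 mm high; its walls let the molar rock only along its x. It tips over the edge of its foot, about 11 degrees: 15 to 18 mm sideways and 3 mm up at 80 mm above the underside, at under 25 N, turning between the fingers; this slides the jaw on that side back 4 to 5 mm.
- wood_tray: Flat walnut tray fixed on the worktop, 100 mm (its x) by 310 mm (its y) by 22 mm high, filled flush to its rim with a cork mat. Origin at the centre of its underside, z up. Things stand on the cork, 22 mm above the worktop.
Mind the look-alikes: they are no part of the job. Leave any yellow look-alike of the molar alone. Leave any pink look-alike of the part that bears jaw_far alone.

How it is judged:
On the way, in this order (a step that is already met when the one before it is completed fails the run):
1. the molar, still in the clamp, has been leaned to one side and has pushed that jaw back (angle between molar's own z axis and vertical above 0.06 rad and height (world z) of molar below 0.03 m and value of joint any of jaw_far, jaw_near above 0.0025 m), for 0.05 s.
2. the molar, still in the clamp, has been leaned to the other side and both jaws are pushed back (angle between molar's own z axis and vertical above 0.06 rad and height (world z) of molar below 0.03 m and value of joint each of jaw_far, jaw_near above 0.0025 m), for 0.05 s.
3. the molar has been lifted out of the clamp (height (world z) of molar above 0.05 m), for 0.1 s.
At the end, for the whole second after the job is handed in: The molar stands upright (within 10 degrees) and at rest on the cork-lined walnut tray, the centre of its foot at least 5 mm inside the tray's edge (x of molar in the frame of wood_tray between -0.045 and 0.045 m and y of molar in the frame of wood_tray between -0.15 and 0.15 m and height (world z) of molar between 0.016 and 0.028 m and angle between molar's own z axis and vertical below 0.17 rad and linear speed of molar below 0.02 m/s); the robot touches nothing.
It also fails if it takes over 48 s, if anything falls off the work surface, if the arm or the gripper's body presses on something with over 40 N, if the wrist force passes 120 N, or if a joint passes its speed limit or range.

### The arm

A 6-joint arm with a two-finger parallel gripper is mounted at the origin on a cart in front of the work surface, level with it; the furniture and walls round the work are solid. World frame = base frame: x ahead of the robot, y to its left, z up, the work surface at z = 0. Lengths are in m, angles in rad, forces in N, time in s.
With the tool pointing down it reaches from about 0.35 to 0.975 m from the base axis. Payload 17.4 kg.
Tool frame: the origin (TCP) lies at the very end of the fingers, on their centre line; the grasp point (between the pads) lies 19 mm behind it (arm.grip_depth is the distance from the TCP to the grasp point, in m); z points along the fingers, y is the line along which they close (so a half turn about z gives the same grasp; the last joint's range is limited). The gripper opens to 85 mm and grips with 20 to 120 N. Pads are 22 mm wide; open, the fingers measure 114 mm over their backs; the gripper's body (76 mm by 85 mm) begins 54 mm behind the grasp point. The pads swing forward as they close: fully open they stand 13 mm farther back than shut.
Start: joints at [1.117, 0.116, 1.442, -0, 1.584, -0.038], TCP at [0.273, 0.617, 0.199] pointing down, gripper open.
Joint ranges: [-2.83, 2.83], [-0.83, 2.19], [0.07, 2.5], [-1.14, 4.28], [0.01, 3], [-2.97, 2.97]. Speed limits (rad/s): [1.89, 1.89, 2.22, 3.14, 3.14, 3.14].

### API

Orientations are given as [roll, pitch, yaw] about the fixed x, y, z axes, in that order (R = Rz(yaw) Ry(pitch) Rx(roll)).
In Python, from plant import get_obs, eyes, arm gives the robot as it stands.
- The arm moves only by the tool step_arm, never from a script. Its argument "commands" is a list that holds one entry, the list of rows, each a list of 6 numbers: the shift along the tool's x, y, z in m, then the turn, a rotation vector about the tool's x, y, z in rad. A call has 1 to 12 rows; each row is the pose to reach, as a shift and turn from the pose commanded when the call began, along the tool's axes at that moment; what a row does not reach only later rows make up. A row lasts 1/10 s, in which the tool goes at most 50 mm and 8.59 degrees, less where a joint would pass 70% of its speed; a pose out of reach is approached as far as the arm can. A call with a gripper value outside its range is refused whole. "fingers" is the opening, from 0 (shut) to 1 (fully open), set as the call begins (left out, the last holds). The fingers move at their own pace and stop on an object; "newtons" is the grip in N (left out, the last holds). Time passes only in rows, so rows that repeat a pose let the fingers close. It gives the time, the measured TCP pose, the force, the opening and the grip force at its end, in the units of the state.
- get_obs(): the state, without advancing time (a new reading comes with each control period).
- eyes.snapshot(name): name is "side" or "top"; returns the picture (384x512x3 uint8, red, green, blue); there is no depth.
- eyes.get_calibration(name): a dict with "intrinsics" (3x3 intrinsics, pixels), "R" (3x3) and "t" (3): a world point X has camera coordinates R X + t. Camera axes: x right, y down, z forward; pixel columns grow to the right and rows downward; lengths in m; the calibration is good to about 2 mm. A picture is of the moment at which its call begins. get_calibration takes no time and is no camera call.
- arm.close_job(): hands the job in; it is judged then, once.
Trained networks look in the newest picture that a camera, given by its name, has taken for a name from the list of things; names that differ only in an ending like _2 or _b are one class to them, and where a whole thing is asked for, a point or a joint stands for the part that bears it (a point fixed in the world has none). Each returns a list of dicts, best first, with "confidence" (0 to 1); they miss things now and then, are a little off and sometimes report something else, mostly with a low value. They report only what shows in the picture. A call takes as long as a camera call. They do not tell look-alikes from the thing itself.
- eyes.spot_in(camera, label): "xy" ([column, row] in pixels, amid what is visible of it).
- eyes.outline_of(camera, label): "region" (384x512 bool, what is visible of it) and "xy" ([column, row] in pixels, amid what is visible of it).
- eyes.spot_point(camera, label): "xy" ([column, row] in pixels: a listed point, or the origin of a listed thing).
The state is a dict: "time": time; "joints": joint angles; "dq": joint speeds; "tau": joint torques, N m; "ee_pos": TCP position; "ee_rot": TCP orientation; "force": force on the tool from outside, world axes, zero at the start; "ft_torque": the same for the moment, N m; "grip_width": finger opening in m; "grip_force": force on a finger pad.
Only numpy, scipy, OpenCV 4.12 (cv2) and the standard library are available. Lean on these libraries where they do the work, as an engineer would, in place of code of your own. Each camera call takes 0.05 s, during which the arm holds its last target. There are 200 camera calls.

## Working session

There is one attempt and no reset: what is moved stays moved. The work goes in short steps, Python scripts to look and compute and a tool call to move; the robot and the scene stay as the last step left them, time stands still between calls to the robot, and variables do not carry over. Pictures are saved under pics/ and viewed, at most 10 in all, crops included, and the job is handed in when it is done.

Besides the shell and the picture viewer there is one more tool, called after "Request:" by a JSON object that holds its "name" and its "arguments", one argument or row to a line. step_arm: Moves the arm, as the interface text tells. Its arguments: {"type":"object","properties":{"commands":{"type":"array","items":{"type":"array","items":{"type":"array","items":{"type":"number"}}}},"fingers":{"type":"number"},"newtons":{"type":"number"}},"required":["commands"]}

```bash
mkdir -p pics
cat > h.py <<'E'
import numpy as np, cv2
from plant import get_obs, eyes, arm
def cal(c):
    k=eyes.get_calibration(c); return np.array(k["intrinsics"]),np.array(k["R"]),np.array(k["t"])
def proj(c,X):
    K,R,t=cal(c); p=(np.atleast_2d(X)@R.T+t)@K.T; return p[:,:2]/p[:,2:]
def ray(c,xy):
    K,R,t=cal(c); d=R.T@np.linalg.solve(K,[xy[0],xy[1],1]); return -R.T@t,d/np.linalg.norm(d)
def atz(c,xy,z):
    o,d=ray(c,xy); return o+d*(z-o[2])/d[2]
def tri(a,b):
    (o1,d1),(o2,d2)=ray("side",a),ray("top",b)
    s=np.linalg.lstsq(np.c_[d1,-d2],o2-o1,rcond=None)[0]; p,q=o1+s[0]*d1,o2+s[1]*d2
    return (p+q)/2,np.linalg.norm(p-q)
E
python3 - <<'E'
from h import *
for c in("side","top"):
    im=eyes.snapshot(c); cv2.imwrite(f"pics/{c}0.png",cv2.cvtColor(im,cv2.COLOR_RGB2BGR))
    print(c,"cam at",-cal(c)[1].T@cal(c)[2])
    for l in("molar","jaw_far","jaw_near","wood_tray"):
        print(l,[(np.round(d["xy"]).tolist(),round(d["confidence"],2)) for d in eyes.spot_in(c,l)], "pt",[(np.round(d["xy"],1).tolist(),round(d["confidence"],2)) for d in eyes.spot_point(c,l)])
print(get_obs())
E
```

```text
side cam at [ 0.47713204 -1.18479373  0.46913347]
molar [([284.0, 177.0], 0.74), ([279.0, 157.0], 0.58)] pt [([282.9, 192.6], 0.69), ([280.4, 180.2], 0.64)]Traceback (most recent call last):
  File "<stdin>", line 6, in <module>
ValueError: it knows: molar, wood_tray
```

View pics/side0.png

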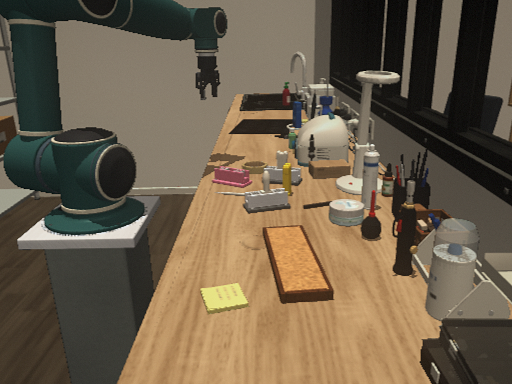

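The side view shows the tray at about (295,262), grey clamps at (267,200) and (283,175), a pink clamp at (232,177) and the yellow look-alike at (287,178).

Run:
```python
from h import *
for c in("side","top"):
    im=eyes.snapshot(c)
    if c=="top": cv2.imwrite("pics/top0.png",cv2.cvtColor(im,cv2.COLOR_RGB2BGR))
    else: cv2.imwrite("pics/side_crop.png",cv2.resize(cv2.cvtColor(im[130:230,200:330],cv2.COLOR_RGB2BGR),None,fx=6,fy=6,interpolation=cv2.INTER_CUBIC))
    print(c,"cam at",-cal(c)[1].T@cal(c)[2])
    for l in("molar","wood_tray"):
        print(l,[(np.round(d["xy"]).tolist(),round(d["confidence"],2)) for d in eyes.spot_in(c,l)], "pt",[(np.round(d["xy"],1).tolist(),round(d["confidence"],2)) for d in eyes.spot_point(c,l)])
o=get_obs();print(o["time"],o["ee_pos"],o["ee_rot"],o["grip_width"])
```

```text
side cam at [ 0.47713204 -1.18479373  0.46913347]
molar [([285.0, 177.0], 0.74), ([279.0, 157.0], 0.73)] pt [([286.6, 189.8], 0.82), ([280.3, 178.7], 0.55)]
wood_tray [([293.0, 265.0], 0.86)] pt [([291.8, 263.1], 0.63)]
top cam at [ 0.37555798 -0.01506388  1.05036629]
molar [([128.0, 155.0], 0.72), ([188.0, 151.0], 0.63)] pt [([190.2, 153.6], 0.71), ([135.2, 158.5], 0.63)]
wood_tray [([384.0, 164.0], 0.96), ([128.0, 153.0], 0.54)] pt []
0.7 [0.27266432 0.61748709 0.19930155] [3.14159182e+00 7.09317956e-07 2.72577566e+00] 0.08560122734368664
```

View pics/side_crop.png

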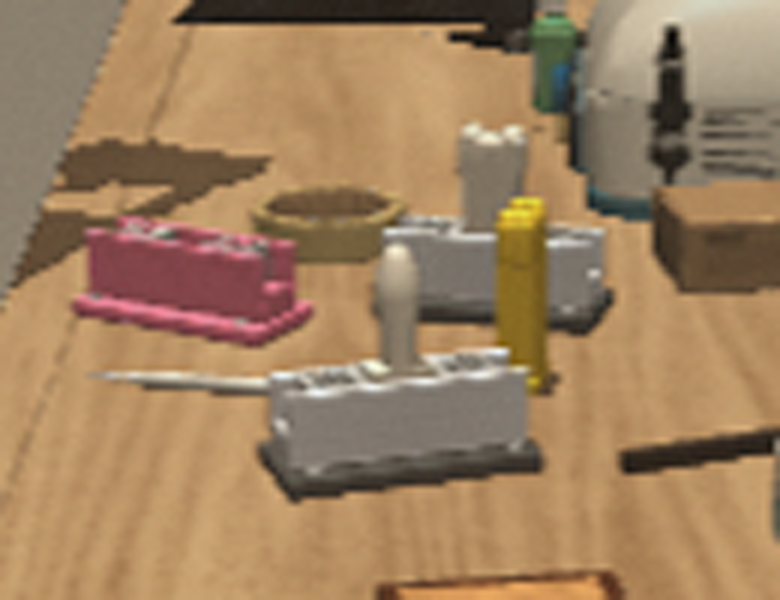

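View pics/top0.png

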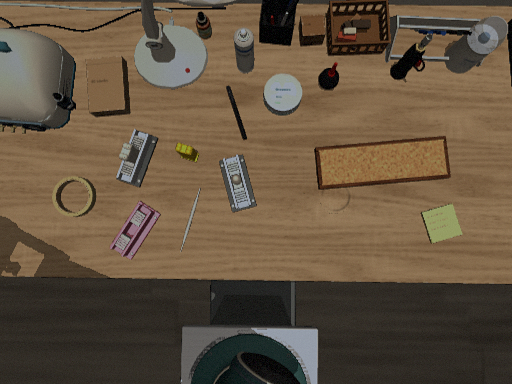

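Candidates: the white molar with four cusps at side (281,160) / top (128,153); the yellow one at side (287,178) / top (187,152); the canine at side (267,180) / top (237,180). The pink clamp at top (135,230) is empty. I choose the white one with cusps and measure it now.

Run:
```python
from h import *
S=eyes.snapshot("side"); 
ms=[d for d in eyes.outline_of("side","molar") ]
T=eyes.snapshot("top")
mt=[d for d in eyes.outline_of("top","molar") ]
tr=eyes.outline_of("top","wood_tray")
for n,L,im in(("s",ms,S),("t",mt,T)):
    for d in L:
        v,u=np.nonzero(d["region"]); print(n,d["confidence"],d["xy"],im[d["region"]].mean(0).round(),u.min(),u.max(),v.min(),v.max(),cv2.minAreaRect(np.c_[u,v].astype(np.float32)))
v,u=np.nonzero(tr[0]["region"]); P=np.array([atz("top",p,.022)[:2] for p in zip(u,v)]).astype(np.float32); print("tray",cv2.minAreaRect(P))
# clamp: dark/grey low saturation pixels in crop
c=T[120:195,105:170]; hsv=cv2.cvtColor(c,cv2.COLOR_RGB2HSV); m=(hsv[...,1]<70).astype(np.uint8)
n,lab,st,ce=cv2.connectedComponentsWithStats(m); k=1+st[1:,4].argmax()
v,u=np.nonzero(lab==k); r=cv2.minAreaRect(np.c_[u+105,v+120].astype(np.float32)); print("clamp px",r, st[k])
big=cv2.resize(cv2.cvtColor(c,cv2.COLOR_RGB2BGR),None,fx=8,fy=8,interpolation=cv2.INTER_CUBIC)
mm=cv2.resize(cv2.cvtColor((lab==k).astype(np.uint8)*255,cv2.COLOR_GRAY2BGR),None,fx=4,fy=4)
out=np.zeros((600,800,3),np.uint8); out[:,:520]=big; out[:300,525:785]=mm; cv2.imwrite("pics/tcrop.png",out)
```

```text
s 0.74 [279.6, 157.8] [145. 131. 110.] 276 287 151 168 ((281.5, 159.5), (17.0, 11.0), 90.0)
s 0.53 [284.6, 178.2] [140. 113.  41.] 282 290 163 191 ((286.0, 177.0), (28.0, 8.0), 90.0)
t 0.81 [127.2, 156.9] [97. 94. 85.] 119 139 143 163 ((129.40518188476562, 152.88792419433594), (18.251596450805664, 17.857677459716797), 23.198591232299805)
t 0.66 [189.8, 151.1] [107.  96.  25.] 175 197 143 161 ((185.9499969482422, 152.14999389648438), (24.665767669677734, 14.230249404907227), 18.434946060180664)Traceback (most recent call last):
  File "<stdin>", line 10, in <module>
  File "h.py", line 10, in atz
    o,d=ray(c,xy); return o+d*(z-o[2])/d[2]
        ~~~^^^^^^
  File "h.py", line 8, in ray
    K,R,t=cal(c); d=R.T@np.linalg.solve(K,[xy[0],xy[1],1]); return -R.T@t,d/np.linalg.norm(d)
          ~~~^^^
  File "h.py", line 4, in cal
    k=eyes.get_calibration(c); return np.array(k["intrinsics"]),np.array(k["R"]),np.array(k["t"])
ValueError: time passes only in moves, steps and waits
```

```bash
sed -i 's/^def cal(c):/import functools\n@functools.lru_cache(None)\ndef cal(c):/' h.py
python3 - <<'E'
from h import *
T=eyes.snapshot("top"); tr=eyes.outline_of("top","wood_tray")
v,u=np.nonzero(tr[0]["region"]); P=np.array([atz("top",p,.022)[:2] for p in zip(u,v)]).astype(np.float32); print("tray",cv2.minAreaRect(P))
print("molar tri",tri((281.5,159.5),(129,153)), "top z.108",atz("top",(128.5,151.5),.108), get_obs()["time"])
c=T[120:195,105:170]; hsv=cv2.cvtColor(c,cv2.COLOR_RGB2HSV); m=(hsv[...,1]<70).astype(np.uint8)
n,lab,st,ce=cv2.connectedComponentsWithStats(m); k=1+st[1:,4].argmax()
v,u=np.nonzero(lab==k); r=cv2.minAreaRect(np.c_[u+105,v+120].astype(np.float32)); print("clamp px",r, st[k])
big=cv2.resize(cv2.cvtColor(c,cv2.COLOR_RGB2BGR),None,fx=8,fy=8,interpolation=cv2.INTER_CUBIC)
mm=cv2.resize(cv2.cvtColor((lab==k).astype(np.uint8)*255,cv2.COLOR_GRAY2BGR),None,fx=4,fy=4)
out=np.zeros((600,800,3),np.uint8); out[:,:520]=big; out[:300,525:785]=mm; cv2.imwrite("pics/tcrop.png",out)
E
```

```text
tray ((0.5392974615097046, -0.3062455654144287), (0.1046508401632309, 0.3141983449459076), 5.5554962158203125)
molar tri (array([0.54476944, 0.27357919, 0.07656433]), np.float64(0.0001351550286321403)) top z.108 [0.54250585 0.26546191 0.108     ] 1.05
clamp px ((134.24658203125, 156.8424835205078), (30.781822204589844, 53.6048469543457), 20.556047439575195) [  11    9   42   58 1447]
```

View pics/tcrop.png

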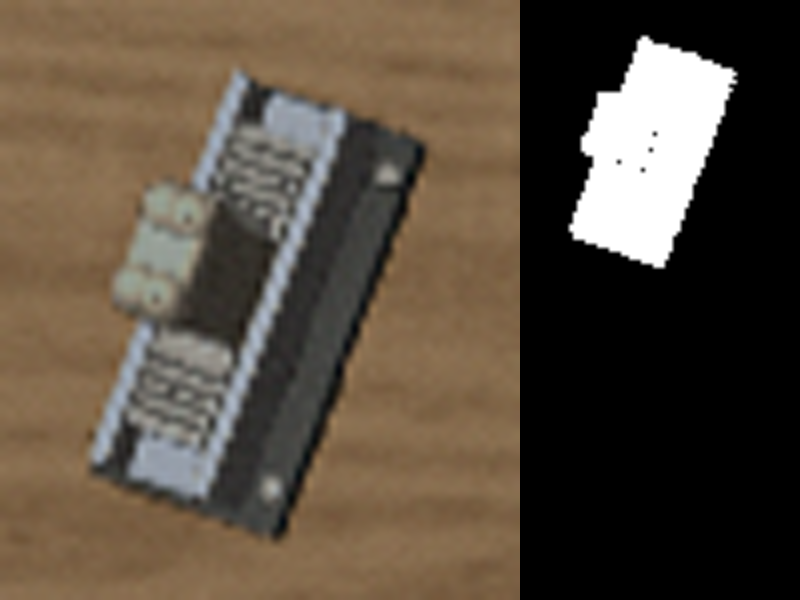

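The crop shows four cusps on the white crown (centred around top pixel (125.5,151)) and the clamp axis running from (132,181) to (149,135). This is the right piece.

Run:
```python
from h import *
q=lambda x,y:(x/8+105,y/8+120)
for z,L in((.048,[(340,120),(205,495),(238,75),(97,460)]),(.0,[(422,148),(282,538)])):
    P=[atz("top",q(*p),z)[:2] for p in L]
    for a,b in zip(P[::2],P[1::2]): d=a-b; print(z,a,b,"len",np.linalg.norm(d),"yaw",np.arctan2(d[1],d[0]))
print("tri",tri((281.5,152),q(163,250)))
for z in(.1,.106,.108): print(z,atz("top",q(163,250),z)[:2])
P=[atz("top",q(*p),.048)[:2] for p in[(340,120),(205,495),(238,75),(97,460)]];print("rim centre",np.mean(P,0))
for X in([.545,.268,.058],[.545,.268,.108]): print(proj("side",X))
print(cv2.Rodrigues(np.eye(3))[0].T)
```

```text
0.048 [0.59223772 0.24080275] [0.48290446 0.27587339] len 0.11482034404900882 yaw -0.3103997284445501
0.048 [0.60500939 0.2707485 ] [0.49254332 0.30723268] len 0.11823583731713598 yaw -0.31369067800486256
0.0 [0.59437886 0.2279594 ] [0.47542171 0.26622585] len 0.12496049333906223 yaw -0.3112285089763027
tri (array([0.5444803 , 0.27404404, 0.10222205]), np.float64(0.0009754277628878111))
0.1 [0.54437968 0.27469656]
0.106 [0.54331384 0.2728672 ]
0.108 [0.54295857 0.27225741]
rim centre [0.54317373 0.27366433]
[[281.64973807 165.28481414]]
[[281.59146936 150.77416459]]
[[0. 0. 0.]]
```

Request:
{"name": "step_arm", "arguments": {
  "commands": [
    [[-0.387, -0.206, 0.02, 0, 0, -0.104], [-0.387, -0.206, 0.02, 0, 0, -0.104], [-0.387, -0.206, 0.02, 0, 0, -0.104], [-0.387, -0.206, 0.02, 0, 0, -0.104], [-0.387, -0.206, 0.02, 0, 0, -0.104], [-0.387, -0.206, 0.02, 0, 0, -0.104], [-0.387, -0.206, 0.02, 0, 0, -0.104], [-0.387, -0.206, 0.02, 0, 0, -0.104], [-0.387, -0.206, 0.02, 0, 0, -0.104], [-0.387, -0.206, 0.02, 0, 0, -0.104], [-0.387, -0.206, 0.02, 0, 0, -0.104], [-0.387, -0.206, 0.02, 0, 0, -0.104]]
  ],
  "fingers": 0.65,
  "newtons": 60
}}

```text
time: 2.25
ee_pos: [0.5431, 0.2734, 0.1794]
ee_rot: [3.141, -0.0, 2.83]
force: [0.9, 0.8, 0.2]
grip_width: 0.0553
grip_force: 0.0
```

Run:
```python
from h import *
o=get_obs();print(o["time"],o["ee_pos"],o["ee_rot"],o["grip_width"],o["joints"])
c=lambda n,y,x,f:cv2.resize(cv2.cvtColor(eyes.snapshot(n)[y:y+75,x:x+100],cv2.COLOR_RGB2BGR),None,fx=f,fy=f,interpolation=cv2.INTER_CUBIC)
cv2.imwrite("pics/above.png",np.hstack([c("side",110,230,4),c("top",115,85,4)]))
```

```text
2.25 [0.54309101 0.27336668 0.17944021] [ 3.14130586e+00 -2.55932295e-05  2.83032253e+00] 0.05532348914570565 [ 4.24252639e-01 -2.34666193e-02  1.61789235e+00  2.29889345e-04
  1.54699347e+00 -8.35279012e-01]
```

View pics/above.png

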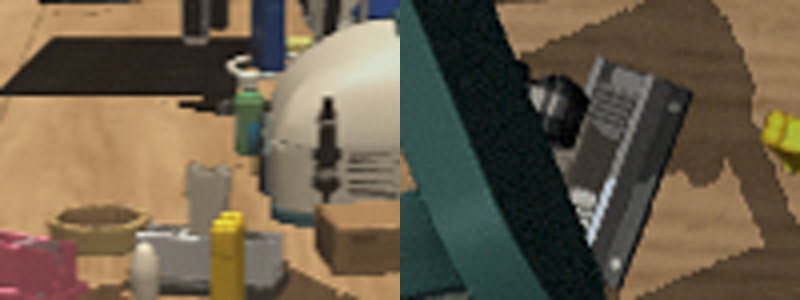

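Run:
```python
from h import *
cv2.imwrite("pics/full.png",cv2.cvtColor(np.vstack([eyes.snapshot("side")[:300]]),cv2.COLOR_RGB2BGR))
print(proj("side",[[.273,.617,.199],[.543,.273,.179],[.539,-.306,.022]]),proj("top",[[.543,.273,.179],[.543,.273,.108]]))
```

```text
[[209.28447334 108.98070457]
 [280.8239073  129.3075138 ]
 [291.54739635 252.8001968 ]] [[114.4611261  144.85205657]
 [125.03340477 151.2263564 ]]
```

View pics/full.png

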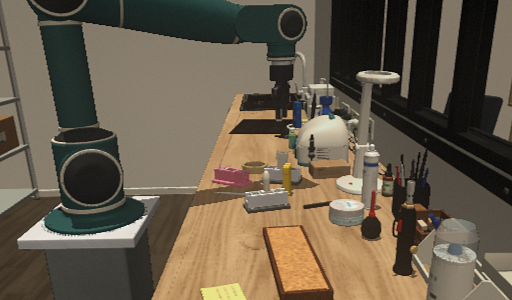

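Run:
```python
from h import *
a=cv2.imread("pics/side0.png")[:300].astype(int);b=cv2.imread("pics/full.png").astype(int)
d=abs(a-b).max(2)
for n,x0,x1,y0,y1 in(("start",185,232,60,125),("now",255,310,85,150)):
    for y in range(y0,y1,1):
        u=np.nonzero(d[y,x0:x1]>25)[0]
        if len(u): print(n,y,u.min()+x0,u.max()+x0,len(u),end=" | ")
    print()
```

```text
start 60 197 216 20 | start 61 197 216 20 | start 62 197 216 20 | start 63 197 216 20 | start 64 197 216 20 | start 65 197 217 21 | start 66 197 217 21 | start 67 197 216 20 | start 68 198 215 18 | start 69 200 214 15 | start 70 200 218 19 | start 71 200 218 19 | start 72 197 218 22 | start 73 195 219 25 | start 74 195 219 25 | start 75 195 219 25 | start 76 195 219 25 | start 77 195 219 25 | start 78 195 219 25 | start 79 195 219 25 | start 80 195 219 25 | start 81 195 219 25 | start 82 195 220 26 | start 83 195 220 25 | start 84 195 219 23 | start 85 195 218 20 | start 86 195 217 19 | start 87 195 217 18 | start 88 197 217 16 | start 89 199 217 13 | start 90 199 217 13 | start 91 199 217 14 | start 92 199 217 14 | start 93 199 217 13 | start 94 200 217 12 | start 95 200 217 11 | start 96 200 217 11 | start 97 200 206 7 | start 98 200 206 7 | start 99 200 205 6 | 
now 85 274 290 17 | now 86 274 290 17 | now 87 273 290 18 | now 88 271 289 19 | now 89 271 289 19 | now 90 271 288 18 | now 91 271 288 18 | now 92 271 288 18 | now 93 272 288 17 | now 94 283 288 6 | now 95 283 288 4 | now 96 283 289 7 | now 97 283 289 7 | now 98 283 289 7 | now 99 283 289 7 | now 100 283 289 7 | now 101 283 289 7 | now 102 283 289 7 | now 103 283 288 6 | now 104 283 286 4 | now 109 280 286 3 | now 110 275 287 13 | now 111 275 287 13 | now 112 275 287 13 | now 113 275 287 13 | now 114 275 287 13 | now 115 275 287 13 | now 116 275 287 13 | now 117 275 286 12 | now 118 275 282 8 | now 119 276 281 6 | now 120 276 281 6 |
```

Request:
{"name": "step_arm", "arguments": {
  "commands": [
    [[0, 0, 0.04, 0, 0, 0], [0, 0, 0.08, 0, 0, 0], [0, 0, 0.08, 0, 0, 0], [0, 0, 0.08, 0, 0, 0]]
  ]
}}

```text
time: 2.8
ee_pos: [0.5432, 0.2732, 0.1002]
ee_rot: [-3.141, -0.0, 2.831]
force: [-0.1, 1.1, 0.9]
grip_width: 0.0557
grip_force: 0.0
```

Run:
```python
from h import *
a=eyes.snapshot("side");cv2.imwrite("pics/close.png",cv2.resize(cv2.cvtColor(a[105:195,230:330],cv2.COLOR_RGB2BGR),None,fx=6,fy=6,interpolation=cv2.INTER_CUBIC))
o=get_obs();print(o["ee_pos"],o["force"],proj("side",[o["ee_pos"],o["ee_pos"]+[0,0,.02]]))
```

```text
[0.5439597  0.27337712 0.10150265] [ 0.67055972 -1.29833625  1.09332078] [[281.21056574 152.28986854]
 [281.18527379 146.42867476]]
```

View pics/close.png

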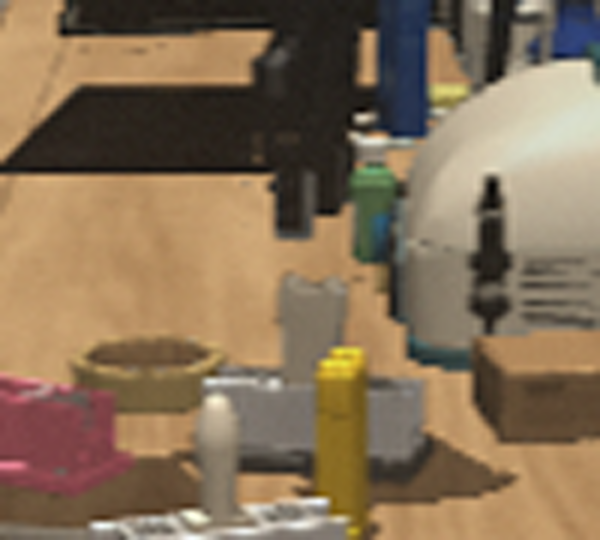

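The fingertips show at row 144, while the TCP projects to row 152. So the real tips sit above the reported TCP, and above the molar's top (row 151). I narrow the opening, descend, and measure the tip row again.

Request:
{"name": "step_arm", "arguments": {
  "commands": [
    [[0, 0, 0, 0, 0, 0], [0, 0, 0, 0, 0, 0], [0, 0, 0.015, 0, 0, 0], [0, 0, 0.03, 0, 0, 0], [0, 0, 0.03, 0, 0, 0], [0, 0, 0.03, 0, 0, 0]]
  ],
  "fingers": 0.45
}}

```text
time: 3.45
ee_pos: [0.5431, 0.2725, 0.0685]
ee_rot: [-3.141, -0.001, 2.83]
force: [0.2, 0.2, 0.0]
grip_width: 0.0386
grip_force: 0.0
```

Run:
```python
from h import *
a=eyes.snapshot("side");b=eyes.snapshot("top")
r=lambda im,f:cv2.resize(cv2.cvtColor(im,cv2.COLOR_RGB2BGR),None,fx=f,fy=f,interpolation=cv2.INTER_CUBIC)
cv2.imwrite("pics/close2.png",np.hstack([r(a[120:190,250:315],6),r(b[120:190,100:165],6)]))
o=get_obs();print(o["time"],o["ee_pos"],o["force"],proj("side",[o["ee_pos"],o["ee_pos"]+[0,0,.02]]))
```

```text
3.55 [0.54364564 0.27276253 0.0695512 ] [-0.20096297  0.51581668  0.42187728] [[281.16563129 161.59473361]
 [281.14030927 155.81542541]]
```

View pics/close2.png

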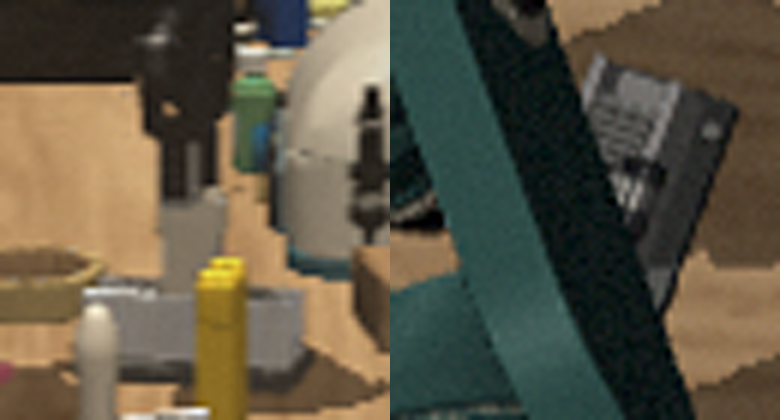

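Run:
```python
from h import *
M=np.array([.5435,.273,0]);c,s=np.cos(-.312),np.sin(-.312);R=np.array([[c,-s,0],[s,c,0],[0,0,1]])
pts={"molar top -y":[0,-.01,.108],"clamp front top L":[-.06,-.016,.048],"R":[.06,-.016,.048],"base front L":[-.064,-.03,0],"base R":[.064,-.03,0],"near fing .07":[0,-.02,.07],"nf .1":[0,-.02,.1],"nf out .07":[0,-.034,.07],"nf out .10":[0,-.034,.1],"body .14":[0,-.04,.14],"body .17":[0,-.04,.17]}
for k,v in pts.items():
    X=M+R@np.array(v); a,b=proj("side",X)[0],proj("top",X)[0]
    print(k,"side",a.round(1),"crop",((a-[250,120])*6).round(),"top crop",((b-[100,120])*6+[390,0]).round())
```

```text
molar top -y side [280.3 151.1] crop [182. 187.] top crop [566. 195.]
clamp front top L side [262.8 167.9] crop [ 77. 287.] top crop [573. 375.]
R side [297.4 170.2] crop [285. 301.] top crop [679.  81.]
base front L side [260.7 182.5] crop [ 64. 375.] top crop [637. 409.]
base R side [297.5 185.4] crop [285. 392.] top crop [744. 109.]
near fing .07 side [279.5 163. ] crop [177. 258.] top crop [621. 221.]
nf .1 side [279.5 154.2] crop [177. 205.] top crop [598. 207.]
nf out .07 side [278.4 164.1] crop [170. 265.] top crop [656. 233.]
nf out .10 side [278.4 155.3] crop [170. 212.] top crop [635. 220.]
body .14 side [277.8 143.7] crop [167. 142.] top crop [621. 206.]
body .17 side [277.7 134.5] crop [166.  87.] top crop [597. 190.]
```

Request:
{"name": "step_arm", "arguments": {
  "commands": [
    [[0, 0, 0.01, 0, 0, 0], [0, 0, 0.01, 0, 0, 0], [0, 0, 0.01, 0, 0, 0], [0, 0, 0.01, 0, 0, 0]]
  ]
}}

```text
time: 3.95
ee_pos: [0.5436, 0.2728, 0.0595]
ee_rot: [3.141, 0.0, 2.83]
force: [-0.7, 0.5, -1.0]
grip_width: 0.0386
grip_force: 0.0
```

Request:
{"name": "step_arm", "arguments": {
  "commands": [
    [[0, 0, 0, 0, 0, 0], [0, 0, 0, 0, 0, 0], [0, 0, 0, 0, 0, 0], [0, 0, 0, 0, 0, 0]]
  ],
  "fingers": 0.15,
  "newtons": 20
}}

```text
time: 4.35
ee_pos: [0.5436, 0.2729, 0.0596]
ee_rot: [3.141, 0.0, 2.83]
force: [0.0, 1.5, 2.6]
grip_width: 0.0197
grip_force: 22.5
```

Run:
```python
from h import *
a=eyes.snapshot("side");b=eyes.snapshot("top")
r=lambda im,f:cv2.resize(cv2.cvtColor(im,cv2.COLOR_RGB2BGR),None,fx=f,fy=f,interpolation=cv2.INTER_CUBIC)
cv2.imwrite("pics/close3.png",r(a[120:195,245:320],8))
print(cv2.cvtColor(a,cv2.COLOR_RGB2GRAY)[138:172,270:292])
```

```text
[[166 168 171 126  39  33  38  37  38  38  39  37  38  39  38  38  37  37
   72  85  82  86]
 [171 168 172 133  62  34  37  35  36  35  37  42  37  37  37  36  34  42
   87 103  84  83]
 [174 171 172 138  63  32  35  38  69  66  34  40  36  39  37  36  43  87
  116 100  86  84]
 [174 175 177 155  89  31  34  38  56  55  37  36  38  39  38  33  58 126
  138 101  84  84]
 [170 171 176 177 124  30  37  40  42  42  37  35  36  36  37  32  85 140
  137  99  86  82]
 [176 178 176 180 126  26  36  39  40  40  38  39  39  36  34  59 103 146
  138 100  84  81]
 [175 174 176 178 138  56  28  35  38  36  36  37  36  36  36  64 125 162
  131  91  86  80]
 [172 174 173 178 170 166 119  37  32  36  35  36  35  40  39  59 129 162
  127  82  85  76]
 [172 174 174 172 175 176 158 103  38  34  38  35  72  75  41  59 129 163
  128  73  83  78]
 [173 175 173 174 169 170 161 107  39  33  35  37  74  78  41  58 128 159
  122  71  79  74]
 [172 176 174 175 172 171 160 106  37  46  45  33  75  77  42  57 124 155
  151 113  76  69]
 [170 174 174 175 174 170 160 109  39  38  39  34  73  79  41  56 121 152
  1
[... 1362 characters left out ...]
6 115 114 112 124 152 173 153
  163 183 151 133]
 [155 169 173 173 172 172 156 123 114 113 112 118 109 159 212 209 207 209
  191 179 147 134]
 [114 106 116 118 126 132 121 118 112 116 117 115 107 140 178 175 174 185
  170 144 116 129]
 [117 102 105  96  76  93 105 116 114 115 114 115 128 156 176 176 170 177
  165 115  91 108]
 [187 187 185 134 151 155 107 112 114 115 116 115 113 119 128 128 127 130
  118  98  81  76]
 [132 136 152 156 174 165 129 135 136 134 130 133 118 107 117 119 117 117
  103  92  89  80]
 [121 120 124 125 132 127 120 121 123 119 120 120 111 107 114 111 118 117
  103  91  90 121]
 [125 119 121 119 117 121 118 117 117 117 116 119 106 106 112 110 111 113
  103  89  93 112]]
```

View pics/close3.png

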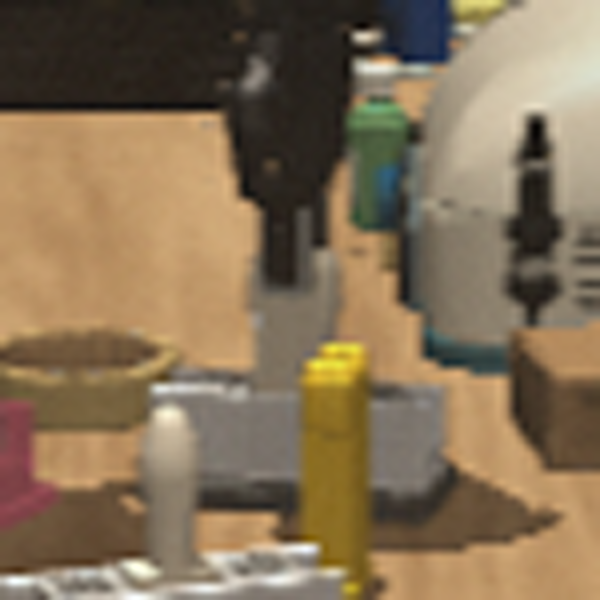

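The gap is 19.7 mm, so the pads are on the crown, but the tips show at row 155.5, about z 0.095 (reported TCP 0.060). The grip is too high. I go 20 mm lower in steps, watching the force.

Request:
{"name": "step_arm", "arguments": {
  "commands": [
    [[0, 0, 0, 0, 0, 0], [0, 0, 0, 0, 0, 0], [0, 0, 0.005, 0, 0, 0], [0, 0, 0.01, 0, 0, 0], [0, 0, 0.01, 0, 0, 0]]
  ],
  "fingers": 0.35
}}

```text
time: 4.95
ee_pos: [0.543, 0.2725, 0.0481]
ee_rot: [-3.14, -0.001, 2.83]
force: [-0.2, 0.1, -0.6]
grip_width: 0.0301
grip_force: 0.0
```

Request:
{"name": "step_arm", "arguments": {
  "commands": [
    [[0, 0, 0.005, 0, 0, 0], [0, 0, 0.01, 0, 0, 0], [0, 0, 0.01, 0, 0, 0]]
  ]
}}

```text
time: 5.25
ee_pos: [0.5431, 0.2725, 0.0383]
ee_rot: [-3.141, -0.001, 2.83]
force: [-0.0, -0.5, 1.1]
grip_width: 0.0299
grip_force: 0.0
```

Run:
```python
from h import *
a=eyes.snapshot("side")
print(cv2.cvtColor(a,cv2.COLOR_RGB2GRAY)[146:170,272:292]); o=get_obs(); print(o["ee_pos"],o["force"],o["grip_force"])
```

```text
[[182 127  28  34  38  49  56  45  36  36  39  38  37  38  43  92  98  78
   82  77]
 [181 131  39  37  39  50 100  94  36  36  40  38  38  37  33 115 123  73
   82  74]
 [180 146  62  37  40  40  56  52  37  39  39  41  39  34  37 118 155 115
   77  68]
 [179 149  66  36  39  40  37  37  35  38  39  36  36  49 113 151 155 146
  146 150]
 [179 143  65  31  36  37  41  42  39  37  38  36  31  48 117 156 154 152
  156 158]
 [176 174 122  46  42  33  37  37  39  36  35  44 115 147 141 152 139 118
  128 152]
 [171 177 173 167 129  55  36  36  36  38  47  91 142 154 142 125 137 149
  153 161]
 [167 169 174 169 126  59  37  39  36  48  72 104 129 140 136 124 147 162
  161 161]
 [163 168 171 160 119  62  35  45  45  50  72 108 122 126 118 116 144 160
  160 159]
 [162 166 165 158 118  61  37  41  41  49  74 107 124 123 116 116 140 156
  156 158]
 [161 164 162 154 114  60  36  40  37  50  74 107 123 124 118 115 137 150
  155 160]
 [161 159 159 151 117  59  41  39  40  52  71 107 122 121 114 114 139 153
  156 158]
 [162 161 159 148 112  59  39  39  36  49  75 106 121 124 115 120 144 150
  149 
[... 317 characters left out ...]
 110 131 142 142
  144 145]
 [165 165 166 169 160 127 107  99  98 103 103 112 120 168 212 202 202 206
  167 142]
 [167 168 168 169 160 130 115 118 116 117 117 113 129 154 175 153 165 186
  153 136]
 [172 174 174 175 162 131 116 119 118 119 112 163 212 209 209 209 193 181
  147 133]
 [119 121 128 135 122 119 115 119 117 117 110 142 178 175 176 184 171 146
  118 131]
 [108 100  80  97 106 114 116 118 121 117 129 159 177 179 171 177 165 116
   93 111]
 [188 137  91  99 104 110 120 118 118 119 115 120 129 128 128 128 117  98
   83  76]
 [153 158 140 130 133 135 137 136 132 134 118 112 120 118 119 118 106  92
   88  82]]
[0.54326093 0.27262294 0.03880421] [ 0.82281967 -0.16276113 -0.17652831] 0.0
```

Request:
{"name": "step_arm", "arguments": {
  "commands": [
    [[0, 0, 0, 0, 0, 0], [0, 0, 0, 0, 0, 0], [0, 0, 0, 0, 0, 0], [0, 0, 0, 0, 0, 0]]
  ],
  "fingers": 0,
  "newtons": 60
}}

```text
time: 5.7
ee_pos: [0.5436, 0.2733, 0.0395]
ee_rot: [3.14, 0.0, 2.83]
force: [2.2, 5.8, -2.7]
grip_width: 0.0193
grip_force: 59.1
```

Request:
{"name": "step_arm", "arguments": {
  "commands": [
    [[-0.003, 0, -0.0006, 0, 0, 0], [-0.006, 0, -0.0012, 0, 0, 0], [-0.009, 0, -0.0017, 0, 0, 0], [-0.012, 0, -0.002, 0, 0, 0], [-0.014, 0, -0.0022, 0, 0, 0], [-0.016, 0, -0.0024, 0, 0, 0], [-0.016, 0, -0.0024, 0, 0, 0], [-0.016, 0, -0.0024, 0, 0, 0]]
  ]
}}

```text
time: 6.5
ee_pos: [0.557, 0.2693, 0.0413]
ee_rot: [3.14, -0.004, 2.83]
force: [-11.1, 11.6, -1.0]
grip_width: 0.0193
grip_force: 60.1
```

Request:
{"name": "step_arm", "arguments": {
  "commands": [
    [[-0.002, 0, -0.0002, 0, 0, 0], [-0.003, 0, -0.0003, 0, 0, 0], [-0.003, 0, -0.0003, 0, 0, 0], [-0.003, 0, -0.0003, 0, 0, 0]]
  ]
}}

```text
time: 6.9
ee_pos: [0.5597, 0.2684, 0.0415]
ee_rot: [3.141, -0.004, 2.83]
force: [-11.5, 12.0, -1.6]
grip_width: 0.0194
grip_force: 59.8
```

Run:
```python
from h import *
a=eyes.snapshot("side")
print(cv2.cvtColor(a,cv2.COLOR_RGB2GRAY)[148:170:2,272:298]); o=get_obs(); print(o["ee_pos"],o["force"],o["grip_force"])
```

```text
[[176 176 175 169 164 162 165 123  41  39  41  41  41  39  38  41  40  35
   36  44  53  56  48  60  97 100]
 [178 177 176 172 164 160 164 130  64  38  34  35  41  41  37  35  35  32
   78 140 141 122  87  40  61  84]
 [169 170 177 172 166 164 163 163 142 122  92  40  38  37  34  68  85 120
  157 155 130 108  77  36  63  87]
 [162 167 170 166 165 165 164 147 124 115  89  40  40  41  37  72  84 109
  139 118 130 162 115  34  63  83]
 [163 162 160 159 160 163 165 137 111 119  90  48  43  44  35  74  88 102
  116 114 141 162 114  29  60  84]
 [161 159 159 155 157 164 168 150 122 119  86  43  41  41  36  72  88 103
  107 114 150 163 154 120  76  77]
 [159 156 155 155 158 160 163 147 123 115  86  43  35  36  31  72  94  87
  120 148 152 156 161 161 164 130]
 [164 164 165 166 167 167 168 147 120 117 113 107 100  92 102 106 103  99
  125 146 146 149 158 162 169 122]
 [169 167 169 171 170 167 157 132 117 116 116 115 126 154 175 154 166 187
  153 139 145 148 155 162 166 129]
 [122 123 127 128 125 144 145 123 114 118 112 144 181 176 176 185 171 145
  117 128 154 152 158 162 163 162]
 [184 130 150 211 186 104  99 119 116 117 115 122 129 130 126 125 116  96
   84  86  87  81  95  95 105 123]]
[0.55970397 0.26837329 0.0415038 ] [-11.32867303  12.03689607  -1.43841161] 59.831608380773105
```

Request:
{"name": "step_arm", "arguments": {
  "commands": [
    [[0.004, 0, 0.0004, 0, 0, 0], [0.008, 0, 0.0009, 0, 0, 0], [0.012, 0, 0.0015, 0, 0, 0], [0.016, 0, 0.0022, 0, 0, 0], [0.019, 0, 0.0026, 0, 0, 0], [0.019, 0, 0.0026, 0, 0, 0]]
  ]
}}

```text
time: 7.55
ee_pos: [0.5459, 0.2735, 0.042]
ee_rot: [3.137, 0.006, 2.83]
force: [10.7, 3.5, 7.5]
grip_width: 0.0193
grip_force: 61.3
```

Request:
{"name": "step_arm", "arguments": {
  "commands": [
    [[0.003, 0, -0.0006, 0, 0, 0], [0.006, 0, -0.0012, 0, 0, 0], [0.009, 0, -0.0017, 0, 0, 0], [0.012, 0, -0.002, 0, 0, 0], [0.014, 0, -0.0022, 0, 0, 0], [0.016, 0, -0.0024, 0, 0, 0], [0.018, 0, -0.0026, 0, 0, 0], [0.019, 0, -0.0027, 0, 0, 0], [0.019, 0, -0.0027, 0, 0, 0], [0.019, 0, -0.0027, 0, 0, 0]]
  ]
}}

```text
time: 8.55
ee_pos: [0.528, 0.2792, 0.0441]
ee_rot: [3.138, 0.006, 2.83]
force: [14.4, 3.9, 3.1]
grip_width: 0.019
grip_force: 61.2
```

Run:
```python
from h import *
a=eyes.snapshot("side")
print(cv2.cvtColor(a,cv2.COLOR_RGB2GRAY)[148:170:2,266:292])
```

```text
[[169 168 173 124  37  34  39  41  38  41  36  37  35  52 101 139 153 152
  150 147 147 152 150 114  78  68]
 [169 166 169 168 170 155  96  41  36  36  34  56  69 121 149 129 122 143
  150 150 147 151 152 150 155 161]
 [168 165 159 159 157 137  88  45  49  50  33  72  85 102 129 125 116 137
  154 152 153 154 153 150 150 162]
 [164 160 158 157 159 134  84  48  35  40  34  72  92 107 121 125 119 131
  153 154 149 148 153 158 160 158]
 [164 159 154 157 161 145  97  47  38  38  35  71  97 106 121 126 109 132
  160 157 154 152 148 149 154 157]
 [165 161 157 156 160 162 119  46  37  39  38  70  94 105 118 114 109 123
  149 155 154 152 150 150 148 149]
 [166 161 155 155 158 160 141 104  86  86  88  88  85 100 120 118 111 114
  141 153 147 145 143 144 145 146]
 [172 162 156 156 157 162 164 149 121 116 117 118 117 121 118 120 120 114
  123 142 148 146 142 142 145 146]
 [159 135 150 160 161 166 170 142 113 117 120 117 118 118 118 119 126 116
  118 150 173 152 164 184 151 136]
 [106 123 129 122 112 108 123 124 120 122 118 119 117 116 120 118 109 142
  177 177 177 184 170 145 118 128]
 [215 231 217 154  96  95  97  93  96 111 116 117 117 117 117 116 113 120
  127 129 128 128 117  94  80  83]]
```

Request:
{"name": "step_arm", "arguments": {
  "commands": [
    [[0.001, 0, 0.001, 0, 0, 0], [0.002, 0, 0.001, 0, 0, 0], [0.003, 0, 0.001, 0, 0, 0], [0.003, 0, 0.001, 0, 0, 0], [0.003, 0, 0.001, 0, 0, 0]]
  ]
}}

```text
time: 9.1
ee_pos: [0.5257, 0.2801, 0.044]
ee_rot: [3.137, 0.007, 2.83]
force: [14.0, 0.9, 9.2]
grip_width: 0.0191
grip_force: 62.3
```

Request:
{"name": "step_arm", "arguments": {
  "commands": [
    [[-0.004, 0, 0.0002, 0, 0, 0], [-0.008, 0, 0.0004, 0, 0, 0], [-0.012, 0, 0.0008, 0, 0, 0], [-0.016, 0, 0.0012, 0, 0, 0], [-0.02, 0, 0.0016, 0, 0, 0], [-0.023, 0, 0.0018, 0, 0, 0], [-0.023, 0, 0.0018, 0, 0, 0], [-0.023, 0, 0.0018, 0, 0, 0]]
  ]
}}

```text
time: 9.9
ee_pos: [0.5441, 0.2739, 0.04]
ee_rot: [3.139, -0.001, 2.83]
force: [-5.0, 10.4, 3.2]
grip_width: 0.0193
grip_force: 62.5
```

Run:
```python
from h import *
a=eyes.snapshot("side")
cv2.imwrite("pics/ret.png",cv2.cvtColor(a,cv2.COLOR_RGB2BGR))
print(cv2.cvtColor(a,cv2.COLOR_RGB2GRAY)[148:170:2,268:294])
o=get_obs();print(o["ee_pos"],o["force"])
```

```text
[[166 169 173 175 179 182 129  27  39  39  42  44  40  38  37  40  36  34
   56 127 155 116  76  67  56  57]
 [167 166 171 175 176 181 144  62  26  35  40  38  38  37  37  35  39  90
  122 144 152 151 155 160 140 118]
 [160 161 161 166 169 173 175 166 137  90  47  36  38  35  70  87 125 148
  136 132 144 152 152 161 138 108]
 [156 157 158 160 164 166 171 147 118  90  49  38  39  37  72  94 107 128
  117 115 143 160 159 156 157 159]
 [157 160 159 158 164 163 164 141 119  97  48  39  39  34  71  93 109 123
  115 115 138 153 155 158 159 161]
 [156 158 159 162 162 159 157 146 125 100  58  44  43  37  60  83 107 122
  116 113 140 151 149 151 157 159]
 [157 155 158 159 160 157 157 158 147 101  44  34  35  37  55  83 109 112
  102 127 148 145 146 146 151 155]
 [159 157 158 161 163 165 163 166 152 121 101  95  96  95 101 111 115 110
  109 128 142 144 145 145 145 148]
 [151 162 164 163 169 167 170 171 152 121 117 119 117 118 116 116 125 154
  175 154 166 184 154 138 144 148]
 [121 107 103 109 110 118 137 139 136 127 118 119 118 118 112 143 179 176
  176 186 171 146 117 129 151 155]
 [213 198 187 173 195 203 182 129  94 111 115 118 113 117 117 121 130 128
  126 128 117  97  83  83  85  82]]
[0.54407289 0.27383473 0.04000872] [-4.65943195 10.93915052  3.79551817]
```

Request:
{"name": "step_arm", "arguments": {
  "commands": [
    [[0, 0, -0.004, 0, 0, 0], [0, 0, -0.008, 0, 0, 0], [0, 0, -0.012, 0, 0, 0], [0, 0, -0.016, 0, 0, 0], [0, 0, -0.016, 0, 0, 0]]
  ]
}}

```text
time: 10.45
ee_pos: [0.5444, 0.2736, 0.0557]
ee_rot: [3.139, -0.0, 2.83]
force: [-0.8, 10.2, -2.3]
grip_width: 0.0192
grip_force: 61.7
```

Request:
{"name": "step_arm", "arguments": {
  "commands": [
    [[0, 0, -0.02, 0, 0, 0], [0, 0, -0.045, 0, 0, 0], [0, 0, -0.08, 0, 0, 0], [0, 0, -0.12, 0, 0, 0], [0, 0, -0.15, 0, 0, 0], [0, 0, -0.15, 0, 0, 0], [0, 0, -0.15, 0, 0, 0]]
  ]
}}

```text
time: 11.15
ee_pos: [0.5445, 0.2723, 0.2054]
ee_rot: [3.141, 0.001, 2.83]
force: [0.8, -0.1, -2.0]
grip_width: 0.0196
grip_force: 62.0
```

Run:
```python
from h import *
eyes.snapshot("side"); L=eyes.outline_of("side","molar")
for d in L:
    v,u=np.nonzero(d["region"]);print(d["confidence"],u.min(),u.max(),v.min(),v.max(),cv2.fitLine(np.c_[u,v].astype(np.float32),2,0,.01,.01).ravel())
o=get_obs();print(o["time"],o["ee_pos"],o["force"],o["joints"]); print(proj("side",[[.5435,.273,.186],[.5435,.273,.284]]))
```

```text
0.74 282 290 163 192 [2.4608349e-02 9.9969715e-01 2.8618033e+02 1.7708606e+02]
0.62 275 287 102 130 [ 1.6550551e-01 -9.8620886e-01  2.8128000e+02  1.2036000e+02]
11.25 [0.54398811 0.27214405 0.20372293] [ 0.25883965  0.85107239 -1.393546  ] [ 4.21988359e-01 -2.84987541e-02  1.58365854e+00 -1.03993443e-04
  1.58850586e+00 -8.36944223e-01]
[[280.9670539  127.18465759]
 [280.83272637  96.77869396]]
```

Request:
{"name": "step_arm", "arguments": {
  "commands": [
    [[-0.004, -0.012, 0, 0, 0, 0], [-0.012, -0.037, 0, 0, 0, 0], [-0.022, -0.07, 0, 0, 0, 0], [-0.033, -0.105, 0, 0, 0, 0], [-0.044, -0.14, 0, 0, 0, 0], [-0.055, -0.175, 0, 0, 0, 0], [-0.066, -0.21, 0, 0, 0, 0], [-0.077, -0.245, 0, 0, 0, 0], [-0.088, -0.28, 0, 0, 0, 0]]
  ]
}}

```text
time: 12.15
ee_pos: [0.5414, -0.0231, 0.2044]
ee_rot: [-3.141, -0.001, 2.83]
force: [0.8, -0.8, -1.8]
grip_width: 0.0191
grip_force: 61.7
```

Request:
{"name": "step_arm", "arguments": {
  "commands": [
    [[-0.011, -0.035, 0, 0, 0, 0], [-0.022, -0.07, 0, 0, 0, 0], [-0.033, -0.105, 0, 0, 0, 0], [-0.044, -0.14, 0, 0, 0, 0], [-0.055, -0.175, 0, 0, 0, 0], [-0.066, -0.21, 0, 0, 0, 0], [-0.075, -0.238, 0, 0, 0, 0], [-0.081, -0.26, 0, 0, 0, 0], [-0.0845, -0.271, 0, 0, 0, 0], [-0.0845, -0.271, 0, 0, 0, 0], [-0.0845, -0.271, 0, 0, 0, 0]]
  ]
}}

```text
time: 13.25
ee_pos: [0.5394, -0.3044, 0.205]
ee_rot: [3.141, -0.001, 2.83]
force: [-0.1, 0.0, -0.6]
grip_width: 0.0193
grip_force: 61.9
```

Run:
```python
from h import *
a=eyes.snapshot("side"); L=eyes.outline_of("side","molar")
o=get_obs();print(o["time"],o["ee_pos"],o["ee_rot"],o["force"])
for d in L:
    v,u=np.nonzero(d["region"]);print(d["confidence"],u.min(),u.max(),v.min(),v.max(),[(r,u[v==r].min(),u[v==r].max()) for r in range(v.min(),v.max()+1,4)])
p=o["ee_pos"];print(proj("side",[[p[0],p[1],z] for z in(.16,.17,.18,.19)]))
u,v=proj("side",[p[0],p[1],.2])[0].astype(int)
cv2.imwrite("pics/tray.png",cv2.resize(cv2.cvtColor(a[v-60:v+130,u-120:u+120],cv2.COLOR_RGB2BGR),None,fx=3,fy=3))
```

```text
13.35 [ 0.53965631 -0.30394772  0.20531928] [ 3.14139371e+00 -4.86681078e-06  2.83070996e+00] [ 0.15274257 -0.27216983 -2.11009728]
0.87 282 302 139 187 [(139, np.int64(297), np.int64(299)), (143, np.int64(283), np.int64(301)), (147, np.int64(283), np.int64(301)), (151, np.int64(296), np.int64(301)), (155, np.int64(296), np.int64(300)), (159, np.int64(285), np.int64(300)), (163, np.int64(284), np.int64(300)), (167, np.int64(284), np.int64(300)), (171, np.int64(284), np.int64(300)), (175, np.int64(284), np.int64(300)), (179, np.int64(284), np.int64(300)), (183, np.int64(283), np.int64(302)), (187, np.int64(292), np.int64(300))]Traceback (most recent call last):
  File "<stdin>", line 5, in <module>
    return umr_minimum(a, axis, None, out, keepdims, initial, where)
ValueError: zero-size array to reduction operation minimum which has no identity
```

Run:
```python
from h import *
print(proj("side",[[.536,-.314,z] for z in(.16,.17,.175,.18,.19)]))
```

```text
[[290.5973448  194.43975209]
 [290.61134608 189.85031639]
 [290.61838536 187.5429341 ]
 [290.62545059 185.2270466 ]
 [290.63965946 180.5695672 ]]
```

Request:
{"name": "step_arm", "arguments": {
  "commands": [
    [[0, 0, 0.02, 0, 0, 0], [0, 0, 0.05, 0, 0, 0], [0, 0, 0.08, 0, 0, 0], [0, 0, 0.11, 0, 0, 0], [0, 0, 0.13, 0, 0, 0], [0, 0, 0.14, 0, 0, 0], [0, 0, 0.14, 0, 0, 0], [0, 0, 0.14, 0, 0, 0]]
  ]
}}

```text
time: 14.15
ee_pos: [0.5401, -0.3049, 0.0666]
ee_rot: [-3.141, 0.001, 2.83]
force: [0.0, 0.7, -1.5]
grip_width: 0.0192
grip_force: 61.9
```

Request:
{"name": "step_arm", "arguments": {
  "commands": [
    [[0, 0, 0.003, 0, 0, 0], [0, 0, 0.006, 0, 0, 0], [0, 0, 0.009, 0, 0, 0], [0, 0, 0.009, 0, 0, 0]]
  ]
}}

```text
time: 14.55
ee_pos: [0.5394, -0.3049, 0.0559]
ee_rot: [3.141, -0.0, 2.83]
force: [0.5, -1.0, -0.9]
grip_width: 0.0189
grip_force: 61.9
```

Height checks out (foot row 187 gives z 0.176), and about 4 mm remain.

Request:
{"name": "step_arm", "arguments": {
  "commands": [
    [[0, 0, 0.001, 0, 0, 0], [0, 0, 0.002, 0, 0, 0], [0, 0, 0.003, 0, 0, 0], [0, 0, 0.003, 0, 0, 0]]
  ]
}}

```text
time: 14.95
ee_pos: [0.5395, -0.3049, 0.0532]
ee_rot: [3.142, -0.0, 2.83]
force: [0.4, -0.1, -1.6]
grip_width: 0.019
grip_force: 61.9
```

Request:
{"name": "step_arm", "arguments": {
  "commands": [
    [[0, 0, 0.001, 0, 0, 0], [0, 0, 0.002, 0, 0, 0], [0, 0, 0.002, 0, 0, 0]]
  ]
}}

```text
time: 15.25
ee_pos: [0.5395, -0.3049, 0.0511]
ee_rot: [3.142, -0.0, 2.83]
force: [-0.1, -1.0, -1.6]
grip_width: 0.0193
grip_force: 61.9
```

Request:
{"name": "step_arm", "arguments": {
  "commands": [
    [[0, 0, 0.001, 0, 0, 0], [0, 0, 0.0015, 0, 0, 0], [0, 0, 0.0015, 0, 0, 0]]
  ]
}}

```text
time: 15.55
ee_pos: [0.5398, -0.305, 0.0504]
ee_rot: [-3.141, 0.001, 2.83]
force: [-0.5, 1.1, 4.1]
grip_width: 0.0195
grip_force: 62.7
```

Run:
```python
from h import *
o=get_obs();print(o["ee_pos"],o["force"])
a=eyes.snapshot("side"); d=eyes.outline_of("side","molar")[0]
v,u=np.nonzero(d["region"]);print(d["confidence"],u.min(),u.max(),v.min(),v.max())
print(proj("side",[[.536,-.314,z] for z in(.02,.022,.026,.03)]))
```

```text
[ 0.53976584 -0.3050342   0.05037065] [-0.45531024  1.10204942  4.0983587 ]Traceback (most recent call last):
  File "<stdin>", line 3, in <module>
IndexError: list index out of range
```

The foot is on the cork (+4 N). I press 0.5 mm more, then release and go up.

Request:
{"name": "step_arm", "arguments": {
  "commands": [
    [[0, 0, 0.0005, 0, 0, 0], [0, 0, 0.0005, 0, 0, 0]]
  ]
}}

```text
time: 15.85
ee_pos: [0.5399, -0.305, 0.0503]
ee_rot: [-3.141, 0.001, 2.83]
force: [-2.1, 1.1, 9.8]
grip_width: 0.019
grip_force: 63.5
```

Request:
{"name": "step_arm", "arguments": {
  "commands": [
    [[0, 0, 0, 0, 0, 0], [0, 0, 0, 0, 0, 0], [0, 0, 0, 0, 0, 0], [0, 0, 0, 0, 0, 0], [0, 0, -0.005, 0, 0, 0], [0, 0, -0.02, 0, 0, 0], [0, 0, -0.05, 0, 0, 0], [0, 0, -0.09, 0, 0, 0], [0, 0, -0.13, 0, 0, 0], [0, 0, -0.13, 0, 0, 0], [0, 0, -0.13, 0, 0, 0]]
  ],
  "fingers": 0.5
}}

```text
time: 16.95
ee_pos: [0.54, -0.3052, 0.1814]
ee_rot: [-3.141, 0.003, 2.83]
force: [0.6, 0.6, -1.2]
grip_width: 0.0426
grip_force: 0.0
```

Run:
```python
from h import *
eyes.snapshot("side")
for d in eyes.outline_of("side","molar"):
    v,u=np.nonzero(d["region"]);print(d["confidence"],u.min(),u.max(),v.min(),v.max(),[(r,int(u[v==r].min()),int(u[v==r].max())) for r in np.unique(v)[::6]])
print(proj("side",[[.54,-.305,.022],[.536,-.314,.022],[.54,-.305,.12]]))
o=get_obs();print(o["time"],o["ee_pos"],o["force"],o["grip_width"])
```

```text
0.76 283 302 211 255 [(np.int64(211), 287, 289), (np.int64(217), 284, 301), (np.int64(223), 285, 300), (np.int64(229), 285, 300), (np.int64(235), 285, 300), (np.int64(241), 285, 300), (np.int64(247), 284, 300), (np.int64(253), 284, 301)]
0.47 282 290 166 193 [(np.int64(166), 282, 283), (np.int64(172), 282, 290), (np.int64(178), 282, 290), (np.int64(184), 283, 290), (np.int64(190), 285, 290)]
[[291.97430631 252.58341502]
 [290.41408776 254.50898074]
 [292.15607902 210.84717474]]
17.05 [ 0.53928812 -0.30475221  0.1788352 ] [ 0.12490778 -0.59787774 -1.09066379] 0.042843364945607594
```

The molar stands upright on the tray (foot row 254, top row 211, both as projected), and the gripper is clear.

```bash
python3 -c "
from plant import arm
print(arm.close_job())"
```

```text
the job is handed in; nothing more can be done
None
```

I rocked the molar both ways, lifted it straight out of the clamp and stood it upright on the cork-lined walnut tray, then handed the job in at about 17 s; no verdict came back, and I judged the jaws' travel only from how far the molar leaned.

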